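# Set out a filled batch for inspection

## Task

Clear the filling table for inspection: stand every filled vial upright on the narrow raised rail, centred across it and each with a visible gap to its neighbours, stand every squat cream jar upright on the floor of the white crate, and put every loose cap in the steel tray. When all of them are in place, press the black button fully down to call the inspector and let it go. Leave the bottle and the beaker where they are.

Things in the scene. Friction and masses are not known exactly. Their poses are not given: they have to be found in the camera images.
- vial0: Filled vial (may be absent: 3 or 4 of the four are there): upright cylinder 80 mm tall, amber glass 26 mm in diameter below, bright metal cap 27 mm in diameter on the upper 30 mm; about 45 g. It starts standing upright on the table and tips over easily. Origin at the centre of its underside, z up along it.
- vial1: Filled vial (may be absent: 3 or 4 of the four are there): upright cylinder 80 mm tall, amber glass 26 mm in diameter below, bright metal cap 27 mm in diameter on the upper 30 mm; about 45 g. It starts standing upright on the table and tips over easily. Origin at the centre of its underside, z up along it.
- vial2: Filled vial (may be absent: 3 or 4 of the four are there): upright cylinder 80 mm tall, amber glass 26 mm in diameter below, bright metal cap 27 mm in diameter on the upper 30 mm; about 45 g. It starts standing upright on the table and tips over easily. Origin at the centre of its underside, z up along it.
- vial3: Filled vial (may be absent: 3 or 4 of the four are there): upright cylinder 80 mm tall, amber glass 26 mm in diameter below, bright metal cap 27 mm in diameter on the upper 30 mm; about 45 g. It starts standing upright on the table and tips over easily. Origin at the centre of its underside, z up along it.
- jar0: Squat cream jar (1 or 2 of the two are there): white body with a metal lid, 46 mm in diameter, 36 mm tall; about 80 g; stands upright on the table at the start. Origin at the centre of its underside, z up.
- jar1: Squat cream jar (1 or 2 of the two are there): white body with a metal lid, 46 mm in diameter, 36 mm tall; about 80 g; stands upright on the table at the start. Origin at the centre of its underside, z up.
- cap0: Loose spare screw cap (2 or 3 of the three are there): plain solid-topped black plastic disc, 34 mm in diameter, 22 mm tall, about 20 g; lies flat on the table at the start. Origin at the centre of its underside, z up.
- cap1: Loose spare screw cap (2 or 3 of the three are there): plain solid-topped black plastic disc, 34 mm in diameter, 22 mm tall, about 20 g; lies flat on the table at the start. Origin at the centre of its underside, z up.
- cap2: Loose spare screw cap (2 or 3 of the three are there): plain solid-topped black plastic disc, 34 mm in diameter, 22 mm tall, about 20 g; lies flat on the table at the start. Origin at the centre of its underside, z up.
- rail_top (a point): Centre of the top of the raised inspection rail, a fixed stand whose steel top is a flat strip only 24 mm wide and 210 mm long, 45 mm above the table, on a thin web over a white foot plate 80 x 230 x 8 mm. x points across the strip, y along it, z up; the strip has no lip or sides.
- crate_in (a point): Centre of the inner floor (5 mm above the table) of the white plastic crate, an open box fixed to the table, 200 mm (its x) by 140 mm (its y) outside, walls 5 mm thick and 45 mm high over the table.
- tray_in (a point): Centre of the inner floor (4 mm above the table) of the steel tray, an open box fixed to the table, 170 mm (its x) by 130 mm (its y) outside, walls 4 mm thick and 30 mm high over the table. One of tray and crate stands at the left, the other at the right; which is which changes.
- button_top (a point): Centre of the top face of the round black push button, 32 mm in diameter, on its small white housing, fixed to the table on the left or right of the rail. It is pressed straight down.
- button (a joint): Travel of the button in m: 0 when out, 0.006 when pressed fully down (about 5 N); it springs back.
- stock_bottle: Bystander: amber bottle with a white cap, 60 mm in diameter and 110 mm tall, standing on the other side of the rail from the button. Origin at the centre of its underside. Leave it alone.
- beaker: Bystander: steel measuring beaker with a handle, 70 mm in diameter and 90 mm tall, beyond the rail. Origin at the centre of its underside. Leave it alone.

How it is judged:
By the outcome, as a careful person would: the job done as asked, in the order asked, and still so for the second after the job is handed in, with the robot touching nothing.
Of vial0, vial1, vial2, vial3 only 3 to 4 are there at a start; the rules pass over those that are not, and their reading is None.
Of jar0, jar1 only 1 to 2 are there at a start; the rules pass over those that are not, and their reading is None.
Of cap0, cap1, cap2 only 2 to 3 are there at a start; the rules pass over those that are not, and their reading is None.
At some moment in a run one of jar0, jar1, cap0, cap1, cap2 may be knocked a few centimetres aside while the robot is not near it.
It also fails if it takes over 210 s, if anything falls off the work surface, if the arm or the gripper's body presses on something with over 40 N, if the wrist force passes 120 N, or if a joint passes its speed limit or range.

## Robot

A 6-joint arm with a two-finger parallel gripper is mounted at the origin on the work surface. World frame = base frame: x ahead of the robot, y to its left, z up, the work surface at z = 0. Lengths are in mm, angles in rad, forces in N, time in s.
With the tool pointing down it reaches from about 275 to 825 mm from the base axis. Payload 4.9 kg.
Tool frame: the origin (TCP) lies at the very end of the fingers, on their centre line; the grasp point (between the pads) lies 19 mm behind it; z points along the fingers, y is the line along which they close (so a half turn about z gives the same grasp; the last joint's range is limited). The gripper opens to 85 mm and grips with 20 to 120 N. Pads are 22 mm wide; open, the fingers measure 114 mm over their backs; the gripper's body (76 mm by 85 mm) begins 54 mm behind the grasp point. The pads swing forward as they close: fully open they stand 13 mm farther back than shut.
Start: joints at [-1.306, 0.326, -0.193, 1.052, 0, 1.437], TCP at [213.585, -506.853, 198.781] pointing down, gripper open.
Joint ranges: [-2.65, 2.65], [-0.97, 1.79], [-1.3, 1.35], [-1.93, 2.1], [-1.47, 1.37], [-3.14, 3.14]. Speed limits (rad/s): [2.57, 2.57, 3.14, 3.14, 3.14, 3.14].

## Interface

Orientations are given as [roll, pitch, yaw] about the fixed x, y, z axes, in that order (R = Rz(yaw) Ry(pitch) Rx(roll)).
In Python, from bench import bot, solve_ik, imaging gives the robot as it stands. Calls block until the motion is done:
- bot.move_ptp(position, orientation): joint-space move of the TCP to a pose.
- bot.movel(position, rot=None, max_speed=150, threshold=None): straight line of the TCP; rot=None keeps the orientation; max_speed is the mean speed in mm/s. With threshold (N) it stops when the force on the tool has changed by that much, and returns True; else False.
- bot.move_j(angles): joint-space move.
- bot.grip(opening, effort=None): opening from 0.0 (shut) to 1.0 (fully open); effort is the grip in N (None keeps the last); returns when the fingers have stopped.
- bot.dwell(seconds).
- solve_ik(position, orientation): joint angles nearest the present ones, or None.
- bot.get_state(): the state.
- imaging.capture(name): name is "side" or "top"; returns the picture (384x512x3 uint8, blue, green, red); there is no depth.
- imaging.camera_model(name): a dict with "K" (3x3 intrinsics, pixels), "position" and "rotation" of the camera in the world. Camera axes: x right, y up, looking along -z (the intrinsics and any distortion apply to the point x, -y, -z); pixel columns grow to the right and rows downward; lengths in mm; the calibration is good to about 2 mm. A picture is of the moment at which its call begins. camera_model takes no time and is no camera call.
A pose or a line that the arm cannot do raises bot.IKError and nothing moves.
- bot.sign_off(): hands the job in; it is judged then, once.
The state is a dict: "t": time; "qpos": joint angles; "joint_velocities": joint speeds; "effort": joint torques, N m; "tcp_pos": TCP position; "orientation": TCP orientation; "contact_force": force on the tool from outside, world axes, zero at the start; "wrist_torque": the same for the moment, N m; "opening": opening from 0.0 (shut) to 1.0 (fully open); "gripper_force": force on a finger pad.
Only numpy, scipy, OpenCV 4.12 (cv2) and the standard library are available. Lean on these libraries where they do the work, as an engineer would, in place of code of your own. Each camera call takes 0.05 s, during which the arm holds its last target. There are 200 camera calls.

## Working session

There is one attempt and no reset: what is moved stays moved. The work goes in short steps, each a Python script; the robot and the scene stay as the last script left them, time stands still between calls to the robot, and variables do not carry over. Pictures are saved under pics/ and viewed, at most 14 in all, crops included, and the job is handed in when it is done.

```bash
ls; mkdir -p pics
python3 - <<'E'
from bench import bot, imaging
import cv2,numpy as np
np.set_printoptions(precision=4,suppress=True)
for n in("side","top"):
    im=imaging.capture(n); cv2.imwrite(f"pics/{n}0.png",cv2.resize(im,(800,600),interpolation=cv2.INTER_CUBIC)); cv2.imwrite(f"{n}0raw.png",im)
    print(n,imaging.camera_model(n))
s=bot.get_state(); print(s)
E
```

```text
pics
side {'K': array([[459.6203,   0.    , 250.5992],
       [  0.    , 459.6203, 192.0119],
       [  0.    ,   0.    ,   1.    ]]), 'position': array([159.1608, 557.605 , 915.4798]), 'rotation': array([ 0.6824, -0.0148, -2.4421])}
top {'K': array([[418.5369,   0.    , 254.293 ],
       [  0.    , 418.5369, 192.221 ],
       [  0.    ,   0.    ,   1.    ]]), 'position': array([ 501.9315,    0.7486, 1022.3713]), 'rotation': array([ 0.1033,  0.0068, -1.5514])}
{'t': 0.1, 'qpos': array([-1.3062,  0.3269, -0.1935,  1.052 , -0.    ,  1.4366]), 'joint_velocities': array([-0.0007, -0.0025,  0.0029, -0.0002,  0.0004,  0.0011]), 'effort': array([  0.0007, -44.424 ,  26.3039,   0.0079,  -0.0003,  -0.    ]), 'tcp_pos': array([ 213.415 , -506.2692,  198.0698]), 'orientation': array([-3.14  , -0.0002,  0.3987]), 'contact_force': array([ 0.3497,  0.2443, -0.3919]), 'wrist_torque': array([-0.0132, -0.0486, -0.0318]), 'gripper_force': 0.0, 'opening': 0.9982673186196975}
```

View pics/top0.png

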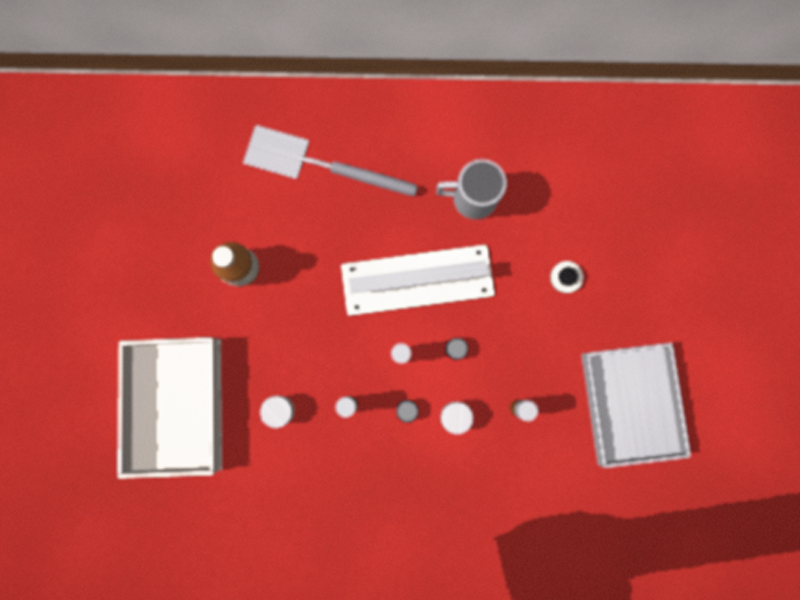

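View pics/side0.png

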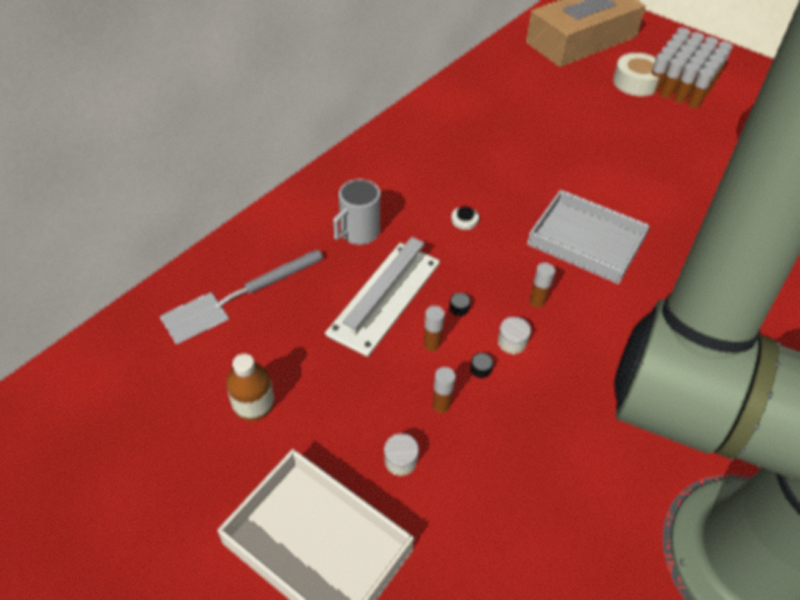

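The scene holds 3 vials, 2 jars and 2 caps. In the top view (800x600) the vial caps are at (401,353), (345,407) and (527,411), the jars at (277,411) and (457,417), and the black caps at (457,348) and (407,411). The crate is left, the tray right and the button at (568,276).

```bash
cat > vis.py <<'E'
import cv2, numpy as np
from scipy.spatial.transform import Rotation as R
from scipy.optimize import least_squares
from bench import bot, imaging, solve_ik
CM={n:imaging.camera_model(n) for n in("side","top")}
def proj(n,P):
    c=CM[n]; p=(np.atleast_2d(P)-c["position"])@R.from_euler("xyz",c["rotation"]).as_matrix()
    p=p*[1,-1,-1]; q=p@c["K"].T; return q[:,:2]/q[:,2:]
def ray(n,uv,z):
    c=CM[n]; d=np.linalg.inv(c["K"])@[*uv,1]; d=R.from_euler("xyz",c["rotation"]).as_matrix()@(d*[1,-1,-1])
    o=c["position"]; return o+d*(z-o[2])/d[2]
def tri(us,ut):
    f=lambda P:np.r_[proj("side",P)[0]-us,proj("top",P)[0]-ut]
    r=least_squares(f,[500,0,30]); return r.x,np.abs(r.fun).max()
A=np.linspace(0,2*np.pi,40,endpoint=False)
def cyl(n,P,rad,h):   # silhouette of a cylinder whose underside centre is P
    pts=np.vstack([np.c_[P[0]+rad*np.cos(A),P[1]+rad*np.sin(A),np.full(40,P[2]+z)] for z in(0,h)])
    hull=cv2.convexHull(proj(n,pts).astype(np.float32)); m=cv2.moments(hull)
    return np.r_[m["m10"],m["m01"]]/m["m00"],m["m00"]
def blobs(n,im):
    hsv=cv2.cvtColor(cv2.GaussianBlur(im,(3,3),0),cv2.COLOR_BGR2HSV)
    m=(hsv[...,1]<120).astype(np.uint8)
    k,_,st,ce=cv2.connectedComponentsWithStats(m,connectivity=4)
    return [(ce[i],st[i,4]) for i in range(1,k) if 20<st[i,4]<900]
def fitcyl(us,ut,rad,h):
    f=lambda P:np.r_[cyl("side",P,rad,h)[0]-us,cyl("top",P,rad,h)[0]-ut]
    r=least_squares(f,[500,0,30],diff_step=1e-4); return r.x,np.abs(r.fun).max()
def snap(n,name,box=None,s=None):
    im=imaging.capture(n); c=im if box is None else im[box[1]:box[3],box[0]:box[2]]
    cv2.imwrite("pics/"+name,cv2.resize(c,None,fx=s or 1.5,fy=s or 1.5,interpolation=cv2.INTER_CUBIC)); return im
E
python3 - <<'E'
from vis import *
np.set_printoptions(precision=1,suppress=True)
for n in("side","top"):
    im=cv2.imread(n+"0raw.png")
    print(n)
    for c,a in blobs(n,im): print(c,c/0.64,a)
a=cv2.imread("top0raw.png"); b=cv2.imread("side0raw.png")
cv2.imwrite("pics/railt.png",cv2.resize(a[145:210,205:385],None,fx=4.4,fy=4.4,interpolation=cv2.INTER_CUBIC))
cv2.imwrite("pics/rails.png",cv2.resize(b[110:260,190:390],None,fx=4,fy=4,interpolation=cv2.INTER_CUBIC))
E
```

```text
side
[375.3   5.2] [586.4   8.1] 346
[297.  139.6] [464.1 218.1] 199
[348.1 176. ] [543.9 275.1] 185
[294.2 193.6] [459.6 302.5] 134
[277.6 203.9] [433.7 318.6] 192
[328.6 213.9] [513.5 334.2] 400
[155.6 233.3] [243.2 364.5] 187
[308.  232.6] [481.2 363.5] 159
[284.1 243.5] [443.9 380.4] 217
[161.9 259.3] [253.  405.1] 301
[256.4 290. ] [400.6 453.1] 501
top
[142.6 163.9] [222.9 256.2] 189
[158.7 174.1] [247.9 272. ] 145
[362.4 177. ] [566.3 276.5] 365
[292.  222.7] [456.2 347.9] 161
[256.4 225.8] [400.6 352.8] 150
[176.7 263. ] [276.1 411. ] 381
[221.1 259.9] [345.5 406.2] 160
[260.3 262.6] [406.7 410.3] 160
[336.5 262.2] [525.8 409.6] 183
[292.2 267. ] [456.5 417.1] 375
```

View pics/railt.png

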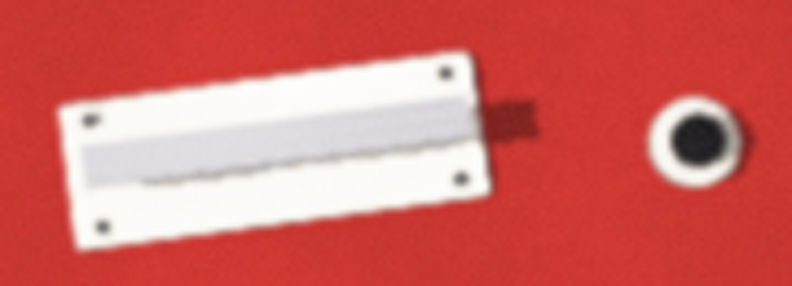

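View pics/rails.png

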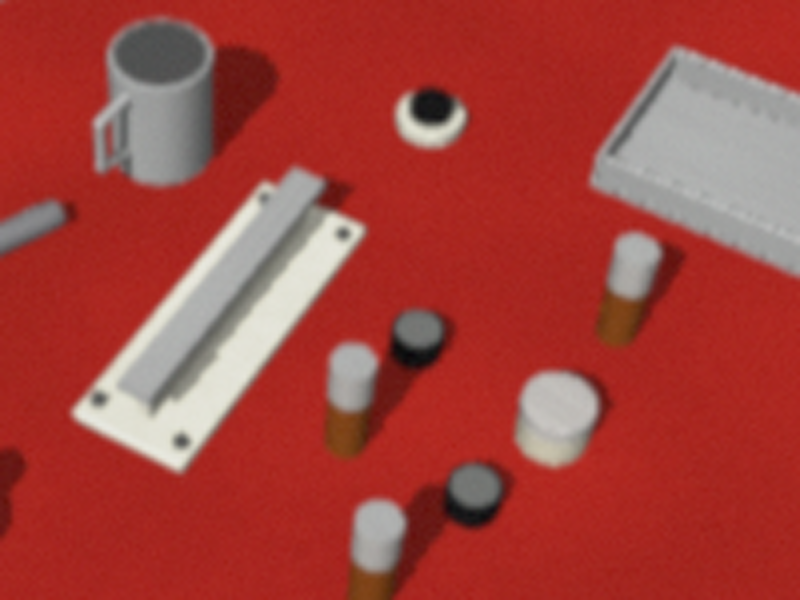

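Run:
```python
from vis import *
np.set_printoptions(precision=1,suppress=True)
for nm,s,t,r,h in [("vA",[277.6,203.9],[256.4,225.8],13.5,30),("vB",[284.1,243.5],[221.1,259.9],13.5,30),("vC",[348.1,176.0],[336.5,262.2],13.5,30),
 ("jA",[256.4,290],[176.7,263],23,36),("jB",[328.6,213.9],[292.2,267],23,36),("cA",[294.2,193.6],[292,222.7],17,22),("cB",[308,232.6],[260.3,262.6],17,22)]:
    P,e=fitcyl(s,t,r,h); print(nm,P,e,cyl("side",P,r,h)[1],cyl("top",P,r,h)[1])
k=1/.64
for nm,s,t in [("crate nearrob-left",0,0)]: pass
T=lambda *p:np.array(p)*.64
# tray corners (800x600 view) top, rim z=30 ; crate rim z=45
for p in [(584,353),(674,343),(690,457),(600,466)]: print("tray",ray("top",T(*p),30))
for p in [(119,342),(214,339),(214,474),(119,477)]: print("crate",ray("top",T(*p),45))
for p in [(563,192),(648,229),(620,280),(529,236)]: print("trayS",ray("side",T(*p),30))
for p in [(292,452),(413,541),(220,532)]: print("crateS",ray("side",T(*p),45))
print("button",tri(T(465,213),T(568,276)))
```

```text
vA [524.8   3.4  45.2] 0.41312211913526653 171.68329992424697 113.25692035397515
vB [463.6  -0.  -73.4] 36.08535565954409 148.66672825114802 92.63331367331557
vC [423.    0.  224.2] 79.72138890425873 254.12924305652268 195.79631946841255
jA [ 483.    -0.  -364.2] 80.59643428161053 253.15503455651924 162.22149721544702
jB [419.5   0.   95.9] 35.39724904821787 497.5014270662796 402.3764690340031
cA [513.5   0.   99.2] 34.37761366290829 230.20849330327474 197.3993950941367
cB [438.7  -7.6   0.4] 0.23371131454064198 210.5710656750016 169.3532271804288
tray [ 530.  -273.9   30. ]
tray [ 547.7 -409.7   30. ]
tray [ 379.  -429.3   30. ]
tray [ 363.2 -295.9   30. ]
crate [532.6 424.8  45. ]
crate [539.8 282.5  45. ]
crate [342.3 273.   45. ]
crate [335.2 412.3  45. ]
trayS [ 539.2 -399.    30. ]
trayS [ 376.9 -414.9   30. ]
trayS [ 356.6 -277.8   30. ]
trayS [ 524.8 -264.4   30. ]
crateS [537.4 293.7  45. ]
crateS [339.4 282.5  45. ]
crateS [527.8 428.1  45. ]
button (array([ 650.4, -254.7,   11.9]), np.float64(0.47925662783580947))
```

```bash
python3 - <<'E'
s=open('vis.py').read()
s=s.replace("""    f=lambda P:np.r_[cyl("side",P,rad,h)[0]-us,cyl("top",P,rad,h)[0]-ut]
    r=least_squares(f,[500,0,30],diff_step=1e-4); return r.x,np.abs(r.fun).max()""",
"""    P0,_=tri(us,ut); f=lambda q:np.r_[cyl("side",P0+100*(q-1),rad,h)[0]-us,cyl("top",P0+100*(q-1),rad,h)[0]-ut]
    r=least_squares(f,np.ones(3),diff_step=1e-2); return P0+100*(r.x-1),np.round(r.fun,2)""")
s=s.replace("np.abs(r.fun).max()","np.round(r.fun,2)")
open('vis.py','w').write(s)
E
python3 - <<'E'
from vis import *
np.set_printoptions(precision=1,suppress=True)
for nm,s,t,r,h in [("vA",[277.6,203.9],[256.4,225.8],13.5,30),("vB",[284.1,243.5],[221.1,259.9],13.5,30),("vC",[348.1,176.0],[336.5,262.2],13.5,30),
 ("jA",[256.4,290],[176.7,263],23,36),("jB",[328.6,213.9],[292.2,267],23,36),("cA",[294.2,193.6],[292,222.7],17,22),("cB",[308,232.6],[260.3,262.6],17,22)]:
    P,e=fitcyl(s,t,r,h); print(nm,P,e,cyl("side",P,r,h)[1],cyl("top",P,r,h)[1])
# rail: crops; top corners of strip and foot plate
ct=lambda x,y:np.array([x,y])/4.4+[205,145]
cs=lambda x,y:np.array([x,y])/4+[190,110]
for nm,s,t in [("far-right strip",cs(295,167),ct(470,95)),("near-right strip",cs(326,184),ct(476,136)),("far-left",cs(118,383),ct(82,146)),("near-left",cs(152,405),ct(88,189)),
 ("foot fr",cs(262,180),ct(470,50)),("foot nr",cs(367,230),ct(491,194)),("foot fl",cs(72,410),ct(58,106)),("foot nl",cs(180,472),ct(77,250)),("button",cs(432,104),ct(697,140)),("housing base",cs(430,122),ct(694,142))]:
    print(nm,*tri(s,t))
E
```

```text
vA [524.8   3.4  45.3] [ 0.4  0.1 -0.2 -0.3] 171.6999702223111 113.2667932229815
vB [446.2  81.7  46.5] [ 0.3  0.  -0.1 -0.2] 192.13536601210944 128.16387939383276
vC [ 446.1 -179.6   45.3] [ 0.4  0.  -0.2 -0.3] 161.26596603007056 143.61652015312575
jA [434.3 190.2   0.4] [ 0.2  0.  -0.1 -0.2] 495.65125456964597 357.2168018113589
jB [430.8 -82.8  -2.6] [ 0.5  0.  -0.2 -0.4] 397.04878968396224 331.17448366293684
cA [534.9 -82.1  -0.3] [ 0.2  0.  -0.1 -0.2] 183.4533316688612 167.65477012470365
cB [438.7  -7.6   0.2] [ 0.2  0.  -0.1 -0.2] 210.52092924225144 169.30138628999703
far-right strip [ 668.9 -125.3   37.9] [ 0.7  0.1 -0.3 -0.5]
near-right strip [ 646.7 -129.5   33.8] [ 0.4  0.1 -0.2 -0.3]
far-left [637.1  83.6  36.8] [ 0.5  0.1 -0.3 -0.4]
near-left [614.   79.9  31.4] [ 0.3  0.1 -0.1 -0.2]
foot fr [ 700.7 -130.2   -0.1] [ 0.5  0.1 -0.3 -0.4]
foot nr [ 619.5 -142.9   -3. ] [ 0.4  0.1 -0.2 -0.3]
foot fl [663.3 100.    3.6] [ 0.1  0.  -0.1 -0.1]
foot nl [584.   88.2  -1.8] [ 0.6  0.1 -0.3 -0.5]
button [ 649.3 -253.9   14.5] [ 0.3  0.  -0.1 -0.2]
housing base [ 651.3 -257.7   -7.3] [ 0.3  0.  -0.1 -0.2]
```

```bash
cat > ba.py <<'E'
from vis import *
import json,os,sys
np.set_printoptions(precision=1,suppress=True)
ct=lambda x,y:(np.array([x,y])+.5)/4.4-.5+[205,145]
cs=lambda x,y:(np.array([x,y])+.5)/4-.5+[190,110]
T=lambda x,y:(np.array([x,y])+.5)*.64-.5
base={n:(CM[n]["position"].copy(),CM[n]["rotation"].copy()) for n in CM}
cyls=[("vA",[277.6,203.9],[256.4,225.8],13.5,30,50),("vB",[284.1,243.5],[221.1,259.9],13.5,30,50),("vC",[348.1,176.0],[336.5,262.2],13.5,30,50),
 ("jA",[256.4,290],[176.7,263],23,36,0),("jB",[328.6,213.9],[292.2,267],23,36,0),("cA",[294.2,193.6],[292,222.7],17,22,0),("cB",[308,232.6],[260.3,262.6],17,22,0)]
# boxes: name, half x, half y, z, [(sx,sy,side px|None,top px|None)], weight px
boxes={"rail":[(12,105,45,[(1,-1,cs(295,167),ct(470,95)),(-1,-1,cs(326,184),ct(476,136)),(1,1,cs(118,383),ct(82,146)),(-1,1,cs(152,405),ct(88,189))],.4),
 (40,115,8,[(1,-1,cs(262,180),ct(470,50)),(-1,-1,cs(367,230),ct(491,194)),(1,1,cs(72,410),ct(58,106)),(-1,1,cs(180,472),ct(77,250))],.4)],
 "tray":[(85,65,30,[(1,1,T(529,236),T(584,353)),(1,-1,T(563,192),T(674,343)),(-1,-1,T(648,229),T(690,457)),(-1,1,T(620,280),T(600,466))],.8)],
 "crate":[(100,70,45,[(1,1,T(220,532),T(119,342)),(1,-1,T(292,452),T(214,339)),(-1,-1,T(413,541),T(214,474)),(-1,1,None,T(119,477))],.8)]}
# held-vial observations: (world xyz of metal underside centre, side px, top px)
held=json.load(open("held.json")) if os.path.exists("held.json") else []
x0=np.r_[np.zeros(12),[525,3,446,82,446,-180,434,190,431,-83,535,-82,439,-8],[642,-22,.18],[455,-352,.13],[437,348,-.04]]
def setcam(q):
    for i,n in enumerate(("side","top")):
        CM[n]["position"]=base[n][0]+q[6*i:6*i+3]*2; CM[n]["rotation"]=base[n][1]+q[6*i+3:6*i+6]*.004
def res(q):
    setcam(q); o=[q[:12]]
    for i,(nm,s,t,r,h,z) in enumerate(cyls):
        P=[*q[12+2*i:14+2*i],z]; o+=[(cyl("side",P,r,h)[0]-s)/.4,(cyl("top",P,r,h)[0]-t)/.4]
    for j,nm in enumerate(boxes):
        x,y,a=q[26+3*j:29+3*j]; c,s=np.cos(a),np.sin(a)
        for hx,hy,z,pts,w in boxes[nm]:
            for sx,sy,ps,pt in pts:
                P=[x+c*sx*hx-s*sy*hy,y+s*sx*hx+c*sy*hy,z]
                if ps is not None:o.append((proj("side",P)[0]-ps)/w)
                o.append((proj("top",P)[0]-pt)/w)
    for P,s,t in held: o+=[(cyl("side",P,13.5,30)[0]-s)/.3,(cyl("top",P,13.5,30)[0]-t)/.3]
    return np.concatenate(o)
if __name__=="__main__":
    r=least_squares(res,x0,x_scale=np.r_[np.ones(12),np.full(14,10),np.tile([10,10,.05],3)],diff_step=1e-4 if 0 else None)
    q=r.x; setcam(q); print("cost",r.cost,len(r.fun),"max",np.abs(r.fun).max()); print("cam",q[:12])
    for i,c in enumerate(cyls): print(c[0],q[12+2*i:14+2*i],"free fit z",fitcyl(c[1],c[2],c[3],c[4])[0])
    for j,nm in enumerate(boxes): print(nm,q[26+3*j:28+3*j],round(q[28+3*j],4))
    for p in [tri(cs(432,104),ct(697,140))]: print("button",*p)
    for _,s,t in held: print("held",fitcyl(s,t,13.5,30))
    json.dump({n:[list(CM[n]["position"]),list(CM[n]["rotation"])] for n in CM},open("cam.json","w"))
E
sed -i 's/astype(np.float32)); m=/astype(np.float32)); hull=ConvexHull_(n,pts); m=/' vis.py
sed -i 's/ hull=cv2.convexHull(proj(n,pts).astype(np.float32)); hull=ConvexHull_(n,pts); m=cv2.moments(hull)/ u=proj(n,pts); H=ConvexHull(u); v=u[H.vertices]-u.mean(0); w=np.roll(v,-1,0); k=v[:,0]*w[:,1]-w[:,0]*v[:,1]/' vis.py
sed -i 's|    return np.r_\[m\["m10"\].*|    return u.mean(0)+((v+w)*k[:,None]).sum(0)/3/k.sum(),k.sum()/2|; 1a from scipy.spatial import ConvexHull' vis.py
python3 ba.py
```

```text
cost 70.1317031160848 102 max 4.1948704453944075
cam [ 0.   0.3  0.3  0.1 -0.5 -0.1 -0.  -0.3 -0.6 -0.4  0.7  0.3]
vA [522.5   5.1] free fit z [522.4   5.3  50.6]
vB [444.3  82.8] free fit z [444.2  83.1  51.5]
vC [ 444.4 -176.9] free fit z [ 444.3 -176.5   51. ]
jA [432.8 190.4] free fit z [432.1 191.    5.8]
jB [429.1 -81.3] free fit z [428.9 -80.3   3.2]
cA [533.3 -81.2] free fit z [532.3 -79.5   5.9]
cB [437.3  -7.1] free fit z [436.7  -5.6   5.9]
rail [638.7 -18.4] 0.1545
tray [ 452.5 -347.1] 0.1177
crate [434.7 352.7] 0.0557
button [ 646.4 -248.    23.9] [-0.1 -0.   0.1  0.1]
```

```bash
cat > act.py <<'E'
from vis import *
import json
for n,(p,r) in json.load(open("cam.json")).items(): CM[n]["position"]=np.array(p); CM[n]["rotation"]=np.array(r)
np.set_printoptions(precision=1,suppress=True)
UP=200
def pose(x,y,z,yaw,**k): return bot.movel([x,y,z],[np.pi,0,yaw],**k)
def over(x,y,yaw,z=UP): bot.move_ptp([x,y,z],[np.pi,0,yaw])
def lift(z=UP):
    p=bot.get_state()["tcp_pos"]; bot.movel([p[0],p[1],z],max_speed=200)
def pick(x,y,z,yaw,wide,effort=40):
    over(x,y,yaw); bot.grip(wide)
    hit=pose(x,y,z+40,yaw,max_speed=200,threshold=8) or pose(x,y,z,yaw,max_speed=80,threshold=8)
    if hit: print("HIT",bot.get_state()["tcp_pos"]); return False
    bot.grip(0.0,effort); s=bot.get_state(); print("gripped",s["opening"],s["gripper_force"],s["tcp_pos"],s["t"])
    lift(); s=bot.get_state(); print("lifted",s["opening"],s["gripper_force"]); return s["gripper_force"]>5
def put(x,y,z,yaw,wide,drop=1,over_z=UP):
    over(x,y,yaw,over_z); pose(x,y,z+25,yaw,max_speed=150); bot.dwell(.2)
    h=pose(x,y,z-drop,yaw,max_speed=25,threshold=2.5); s=bot.get_state(); print("put contact",h,s["tcp_pos"],s["contact_force"])
    bot.grip(wide); bot.dwell(.2); lift(); print("t",bot.get_state()["t"])
E
python3 - <<'E'
from act import *
a=.1545; yaw=a-np.pi/2
for x,y in((522.5,5.1),(638.7,-18.4),(628,46),(444,83),(444,-177)): print(solve_ik([x,y,12],[np.pi,0,yaw]))
if pick(522.5,5.1,12,yaw,.7):
    put(638.7,-18.4,57,yaw,.6,drop=3)
im=snap("top","t1.png",(185,130,365,265),4.4); cv2.imwrite("t1raw.png",im)
im=snap("side","s1.png",(190,110,390,260),4); cv2.imwrite("s1raw.png",im)
E
```

```text
[-0.1  0.5 -0.5  0.6  0.  -1.9]
[-0.1  0.7 -0.2  0.7  0.  -1.9]
[-0.   0.6 -0.2  0.7  0.  -1.8]
[ 0.   0.4 -0.7  0.5  0.  -1.7]
[-0.5  0.4 -0.6  0.5  0.  -2.3]
gripped 0.30647243153950365 39.13515508174896 [523.    5.   12.6] 5.1917
lifted 0.30526607523938804 39.28144097328186
put contact True [638.5 -18.4  57.6] [-0.1  0.5  4.3]
t 10.2833
```

Run:
```python
from act import *
over(250,-380,.4)
im=snap("top","t2.png",(165,130,400,300),3.4); cv2.imwrite("t1raw.png",im)
im=snap("side","s2.png",(190,110,390,260),4); cv2.imwrite("s1raw.png",im)
print(bot.get_state()["t"])
for n,f in(("side","s1raw.png"),("top","t1raw.png")):
    print(n,[(c,a) for c,a in blobs(n,cv2.imread(f))])
```

```text
13.3833
side [(array([375.7,   5.1]), np.int32(346)), (array([297.1, 139.6]), np.int32(199)), (array([348.1, 176. ]), np.int32(186)), (array([294.2, 193.5]), np.int32(135)), (array([328.6, 213.9]), np.int32(398)), (array([155.6, 233.3]), np.int32(187)), (array([308. , 232.6]), np.int32(159)), (array([284.1, 243.5]), np.int32(219)), (array([161.9, 259.3]), np.int32(302)), (array([256.4, 290. ]), np.int32(500))]
top [(array([142.7, 164. ]), np.int32(190)), (array([158.6, 174.1]), np.int32(147)), (array([362.4, 177. ]), np.int32(365)), (array([292.3, 222.7]), np.int32(155)), (array([176.7, 263. ]), np.int32(382)), (array([221.1, 260. ]), np.int32(159)), (array([260.3, 262.6]), np.int32(161)), (array([336.5, 262.2]), np.int32(183)), (array([292.1, 267. ]), np.int32(374)), (array([496.5, 377.8]), np.int32(282))]
```

View pics/t2.png

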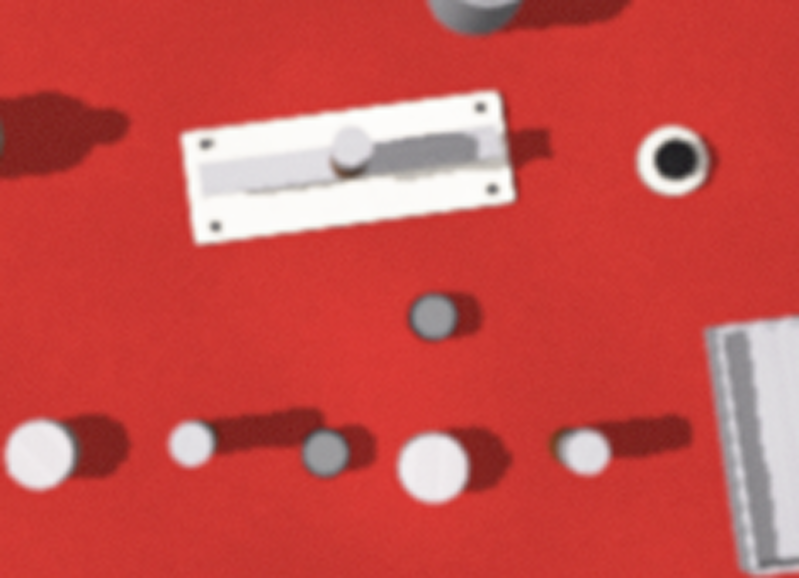

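View pics/s2.png

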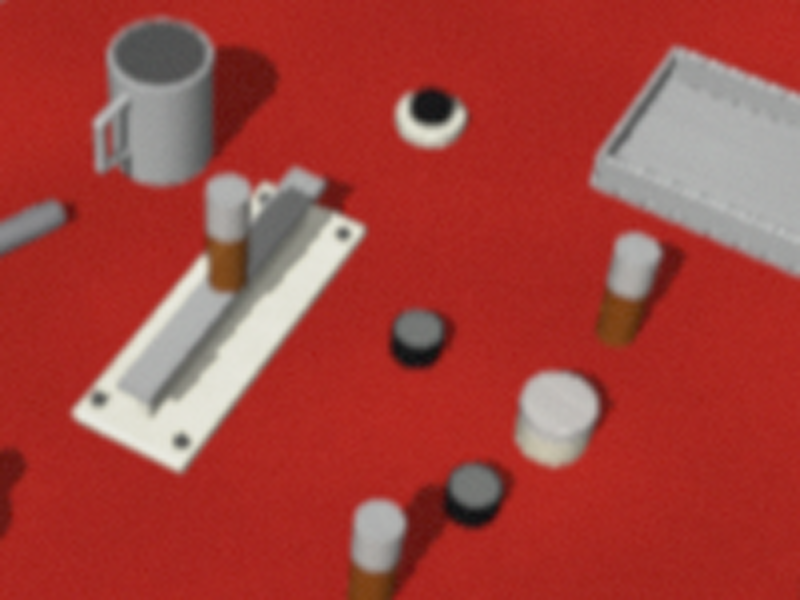

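The vial stands upright near the middle of the strip: in the side crop its axis is at u≈228 with the base at about (228,283), and in the top crop its cap is at (352,147). Next I check how far off centre it is.

Run:
```python
from act import *
ct=lambda x,y:(np.array([x,y])+.5)/3.4-.5+[165,130]
cs=lambda x,y:(np.array([x,y])+.5)/4-.5+[190,110]
a=.1545; ex=np.array([np.cos(a),np.sin(a)]); c0=np.array([638.7,-18.4])
def show(n,P): 
    d=P[:2]-c0; print(n,P,"across",d@ex,"along",d@[-ex[1],ex[0]])
show("side base",ray("side",cs(228,282),45)); show("side top",ray("side",cs(228.5,188),125)); show("top top",ray("top",ct(352,147),125))
show("tri top",tri(cs(228.5,188),ct(352,147))[0])
# expected px of the vial outline, crop coordinates
for z,r in((45,13),(95,13.5),(125,13.5)):
    P=[638.5,-18.4,z]; print(z,"side",(proj("side",P)[0]+.5-[190,110])*4-.5,"top",(proj("top",P)[0]+.5-[165,130])*3.4-.5)
# strip edges midline by refined detection: midpoints of strip edges at left and right end from both pictures
for l,s in(("side L",[(118,383),(152,405)]),("side R",[(295,167),(326,184)])):
    show(l,ray("side",cs(*np.mean(s,0)),45))
ct0=lambda x,y:(np.array([x,y])+.5)/4.4-.5+[205,145]
for l,s in(("top L",[(82,146),(88,189)]),("top R",[(470,95),(476,136)])): show(l,ray("top",ct0(*np.mean(s,0)),45))
```

```text
side base [636.2 -16.8  45. ] across -2.2462962710251073 along 2.0003648158738065
side top [639.6 -20.  125. ] across 0.6367868616401714 along -1.7010981540649026
top top [635.8 -18.2 125. ] across -2.8885596071034834 along 0.6164886220605543
tri top [636.  -17.6 129. ] across -2.51543022518748 along 1.1997683337517557
45 side [226.9 278.7] top [349.6 160.1]
95 side [227.7 224.6] top [351.3 149.6]
125 side [228.2 190.4] top [352.3 142.7]
side L [621.2  86.   45. ] across -1.2014866079253643 along 105.85912104332489
side R [ 654.8 -122.3   45. ] across -0.044413572998730284 along -105.17131710385922
top L [622.4  83.7  45. ] across -0.36245844218075063 along 103.41513956580208
top R [ 654.5 -123.2   45. ] across -0.5261003973822863 along -105.94997623726465
```

Run:
```python
from act import *
A=np.linspace(0,6.283,73)
a=.1545
def out(off):
    d=off*np.array([np.cos(a),np.sin(a)])+[638.5,-18.4]
    f=lambda r,z:np.c_[d[0]+r*np.cos(A),d[1]+r*np.sin(A),0*A+z]
    b,m,t=[(proj("side",f(*k))+.5-[190,110])*4-.5 for k in((13,45),(13.5,95),(13.5,125))]
    t2=(proj("top",f(13.5,125))+.5-[165,130])*3.4-.5
    return b[:,0].min(),b[:,0].max(),b[:,1].max(),t[:,1].min(),m[:,1].max(),t2.min(0),t2.max(0)
for o in(-2,0,2): print(o,*[np.round(v,1) for v in out(o)])
t=cv2.imread("t1raw.png"); s=cv2.imread("s1raw.png")
c=lambda im,x0,y0,x1,y1,k:cv2.resize(im[y0:y1,x0:x1],None,fx=k,fy=k,interpolation=cv2.INTER_CUBIC)
A1=c(t,245,150,295,195,8); B1=c(s,220,140,270,190,8)
h=max(A1.shape[0],B1.shape[0]); pad=lambda i:cv2.copyMakeBorder(i,0,h-i.shape[0],0,0,0)
cv2.imwrite("pics/zoom.png",np.hstack([pad(A1),pad(B1)]))
```

```text
-2 208.8 250.4 295.8 175.1 242.6 [331.5 124.8] [374.  166.9]
0 206.0 247.7 294.5 173.9 241.3 [331.1 121.8] [373.6 163.8]
2 203.3 244.9 293.2 172.6 240.0 [330.7 118.7] [373.1 160.7]
```

View pics/zoom.png

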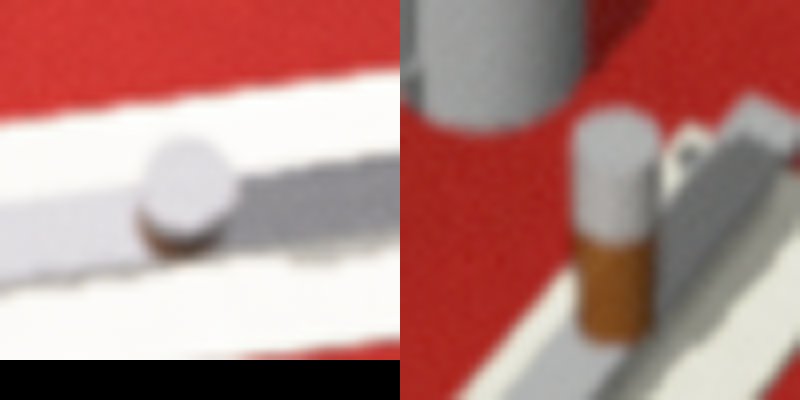

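The measured error is about 1.5 mm towards the robot, so I'll shift the next two vials by +1.3 mm across the strip.

```bash
cat >> act.py <<'E'
a=.1545; RY=a-np.pi/2; ex=np.array([np.cos(a),np.sin(a)]); ey=np.array([-ex[1],ex[0]]); C=np.array([638.7,-18.4])+1.3*ex
def find(name):
    """blobs of both views matched as free cylinders on the table: returns caps & jars in robot frame"""
    ims={n:imaging.capture(n) for n in("side","top")}
    for n in ims: cv2.imwrite(f"{name}_{n}.png",ims[n])
    B={n:blobs(n,ims[n]) for n in ims}; out=[]
    for kind,rad,h,z,am in(("vial",13.5,30,50,(110,230)),("jar",23,36,3,(300,450)),("cap",17,22,4,(120,200))):
        for ct,at in B["top"]:
            if not am[0]<at<am[1]: continue
            for cs_,as_ in B["side"]:
                P,e=fitcyl(cs_,ct,rad,h)
                if np.abs(e).max()<.8 and abs(P[2]-z)<7 and 250<P[0]<600 and abs(as_/cyl("side",P,rad,h)[1]-.95)<.4: out.append((kind,P,as_,at))
    return out
E
python3 - <<'E'
from act import *
for (x,y),s in(((445.8,82.8),65),((445.9,-176.9),-65)):
    if not pick(x,y,12,RY,.7): break
    p=C+s*ey; put(p[0],p[1],57,RY,.6,drop=3)
over(250,-380,.4)
for o in find("f3"): print(*o)
print(bot.get_state()["t"])
t=cv2.imread("f3_top.png")
cv2.imwrite("pics/t3.png",cv2.resize(t[130:320,65:455],None,fx=2.05,fy=2.05,interpolation=cv2.INTER_CUBIC))
s=cv2.imread("f3_side.png"); cv2.imwrite("pics/s3.png",cv2.resize(s[115:240,190:320],None,fx=4.6,fy=4.6,interpolation=cv2.INTER_CUBIC))
E
```

```text
gripped 0.3050414498080848 39.20671105384827 [446.3  82.8  12.5] 18.3417
lifted 0.3013671738801992 39.271448850631714
put contact True [629.8  46.   57.6] [-0.6 -0.   5. ]
t 23.6667
gripped 0.30715155496139557 39.21306788921356 [ 446.4 -177.2   12.5] 26.9583
lifted 0.30471423303781237 39.273943305015564
put contact True [649.8 -82.4  57.6] [-0.6  0.7  4.8]
t 32.4083
jar [432.1 191.    5.7] 500 381
jar [428.9 -80.3   3.2] 400 375
cap [532.5 -80.1   5.5] 134 154
cap [436.6  -5.9   6. ] 157 156
35.4833
```

View pics/t3.png

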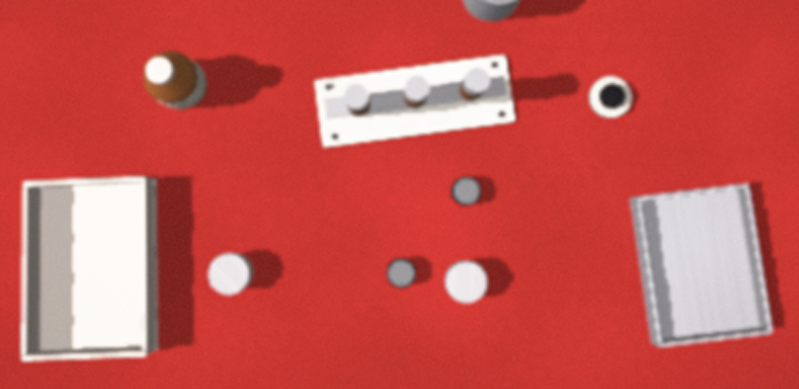

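View pics/s3.png

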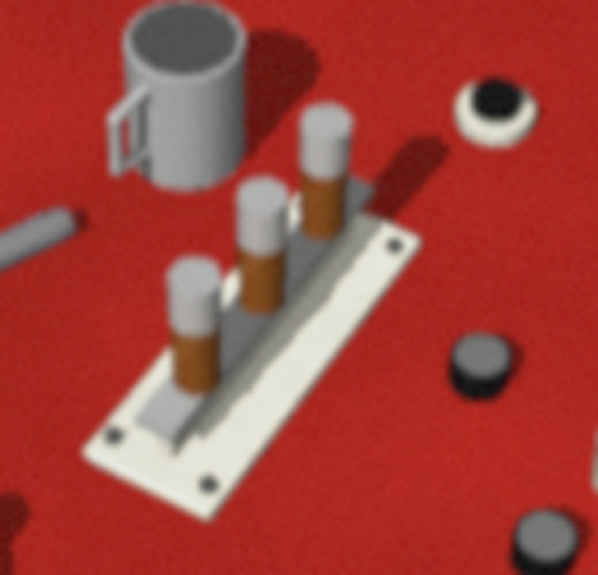

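All three vials stand upright on the strip midline with clear gaps between them. Next are the jars and caps.

Run:
```python
from act import *
def box(c,yaw,dx): return np.array(c)+dx*np.array([np.cos(yaw),np.sin(yaw)])
ca,ta=.0557,.1177
if pick(532.5+1.5,-80.6,0,-np.pi/2,.65):
    p=box((454,-347),ta,38); put(*p,5,ta,.55,drop=4)
if pick(437+1.5,-6.5,0,-np.pi/2,.65):
    p=box((454,-347),ta,-38); put(*p,5,ta,.55,drop=4)
over(250,-380,.4)
for o in find("f4"): print(*o)
print(bot.get_state()["t"])
```

```text
gripped -0.0016996313102210575 0.0 [534.  -80.6   0.1] 40.7667
lifted -0.0011862309297642317 0.0
gripped -0.004790369615176019 0.0 [438.5  -6.5   0. ] 45.2
lifted 0.0027607561743805383 0.0
jar [432.1 191.    5.6] 501 382
jar [428.9 -80.2   3.4] 398 374
cap [ 535.2 -108.5    6.4] 132 159
cap [436.6  -5.9   5.9] 157 156
49.2583
```

Run:
```python
from act import *
x,y=438.5,-6.5; yaw=-np.pi/2
over(x,y,yaw); bot.grip(.65); print(pose(x,y,40,yaw,max_speed=200,threshold=8))
bx=(255,180,365,290); ims=[]
def cap(): ims.append(cv2.resize(imaging.capture("side")[180:260,265:345],None,fx=3.3,fy=3.3,interpolation=cv2.INTER_CUBIC)); s=bot.get_state(); print(s["tcp_pos"],s["opening"],s["gripper_force"],s["contact_force"])
cap(); print(pose(x,y,0,yaw,max_speed=80,threshold=8)); cap()
for o in(.5,.42,.35,.25): bot.grip(o,25); cap()
cv2.imwrite("pics/seq.png",np.vstack([np.hstack(ims[:3]),np.hstack(ims[3:])]))
```

```text
False
[439.6  -6.7  41. ] 0.6512495929529512 0.0 [-0.3 -0.2 -0.2]
False
[439.   -6.6   0.4] 0.6484959642924212 0.0 [-0.2 -0.3 -0. ]
[438.7  -6.5   0.3] 0.49609712865968 0.0 [-0.1 -0.3 -0.4]
[438.5  -6.5   0. ] 0.4190316160138521 0.0 [-0.6 -0.  -0.1]
[438.5  -6.5  -0. ] 0.35001819749302643 0.0 [-0.  -2.1 -0.9]
[438.5  -6.5   0. ] 0.2460953360505541 0.0 [ 0.3  0.7 -0.8]
```

View pics/seq.png

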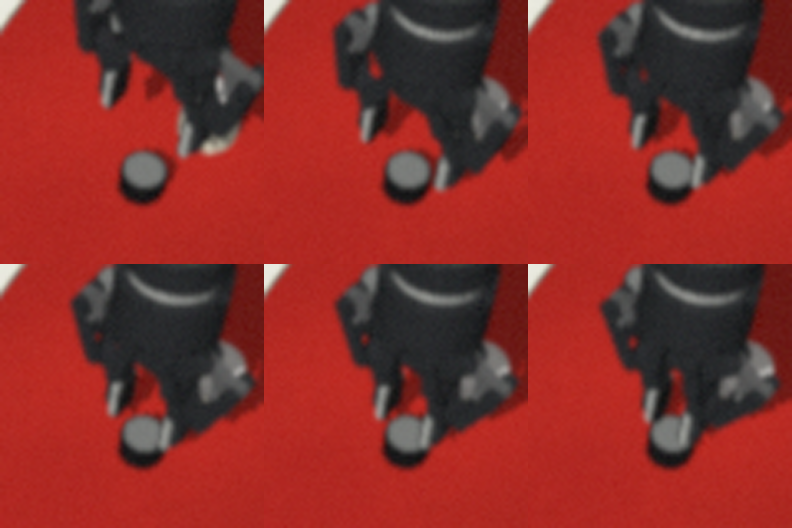

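In panels 3–6 the closing fingertips pass over the top of the cap at crop (410,430) and the cap doesn't move, so the fingertips stand higher than TCP z = 0 suggests. I'll probe an empty bit of table to find out.

Run:
```python
from act import *
lift(120); yaw=-np.pi/2
x,y=500,20
pose(x,y,120,yaw)
for o in(.42,0.0):
    bot.grip(o); pose(x,y,5,yaw,max_speed=120,threshold=6)
    h=pose(x,y,-40,yaw,max_speed=20,threshold=4); s=bot.get_state(); print(o,h,s["tcp_pos"],s["contact_force"],s["opening"]); lift(60)
print(s["t"])
```

```text
0.42 True [500.   20.  -33.5] [-0.6  0.5  5.7] 0.42429908975628694
0.0 True [500.   20.  -32.4] [-0.1  0.7  4.7] 0.006807591953234581
63.3083
```

Reported TCP z is about 32.5 mm above the actual fingertips, since table contact came at −32.4 shut and −33.5 at 0.42 open. I'll apply that offset from here on.

```bash
cat >> act.py <<'E'
Z0=-32.4  # reported TCP z when the shut fingertips touch the table
def box(c,yaw,dx): return np.array(c)+dx*np.array([np.cos(yaw),np.sin(yaw)])
ca,ta=.0557,.1177; TR=(454,-347); CR=(436.2,352.7)
E
python3 - <<'E'
from act import *
z=Z0+2
if pick(535.2+1.5,-109,z,-np.pi/2,.65): put(*box(TR,ta,38),z+5,ta,.55,drop=3)
if pick(438.5,-6.5,z,-np.pi/2,.65): put(*box(TR,ta,-38),z+5,ta,.55,drop=3)
z=Z0+8
over(250,-380,.4)
for o in find("f5"): print(*o)
print(bot.get_state()["t"])
E
```

```text
gripped 0.3827180034320221 39.9505752325058 [ 537.5 -109.2  -29.6] 67.3667
lifted 0.3863856126196483 39.66769516468048
put contact True [ 491.5 -342.4  -25.6] [0.1 0.4 4.1]
t 76.5333
gripped 0.3802336905850602 39.52913224697113 [439.1  -6.6 -29.7] 82.225
lifted 0.37868546163501987 39.668256640434265
put contact True [ 416.1 -351.3  -25.6] [-0.6  0.7  5.3]
t 91.1917
jar [432.1 191.    5.8] 502 380
jar [428.9 -80.2   3.3] 399 374
92.0
```

Run:
```python
from act import *
z=Z0+6
if pick(430.5,-81,z,-np.pi/2,.85): put(*box(CR,ca,45),z+6,ca,.75,drop=3)
if pick(433.9,190.6,z,-np.pi/2,.85): put(*box(CR,ca,-45),z+6,ca,.75,drop=3)
over(250,-380,.4)
t=imaging.capture("top"); s=imaging.capture("side"); print(bot.get_state()["t"])
cv2.imwrite("pics/t6.png",cv2.resize(t[100:320,65:455],None,fx=2.05,fy=2.05,interpolation=cv2.INTER_CUBIC))
cv2.imwrite("pics/s6.png",cv2.resize(s,(800,600),interpolation=cv2.INTER_CUBIC))
```

```text
gripped 0.5230064910557491 40.04427373409271 [431.1 -81.2 -25.7] 97.4167
lifted 0.5240195540868533 40.85584759712219
put contact True [480.8 355.1 -20.6] [-0.1 -1.   4.4]
t 104.6667
gripped 0.5235702466130526 40.20173907279968 [434.5 190.8 -25.6] 108.25
lifted 0.5252394054158863 40.82124888896942
put contact True [391.1 350.  -20.6] [-0.6  0.2  5. ]
t 115.075
118.6667
```

View pics/t6.png

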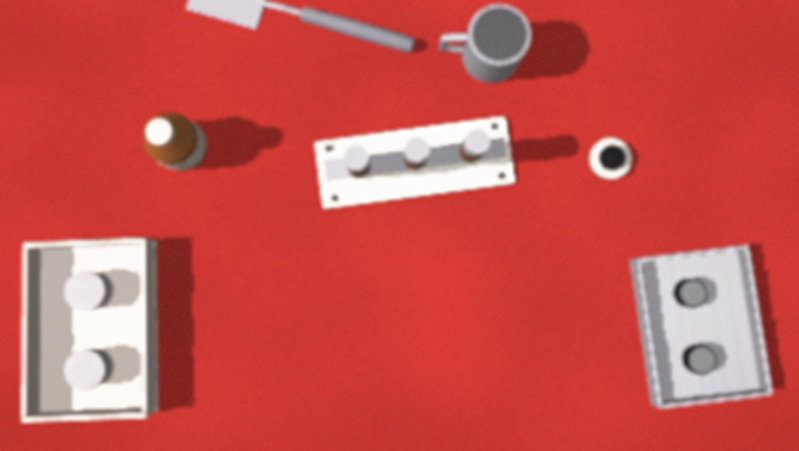

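View pics/s6.png

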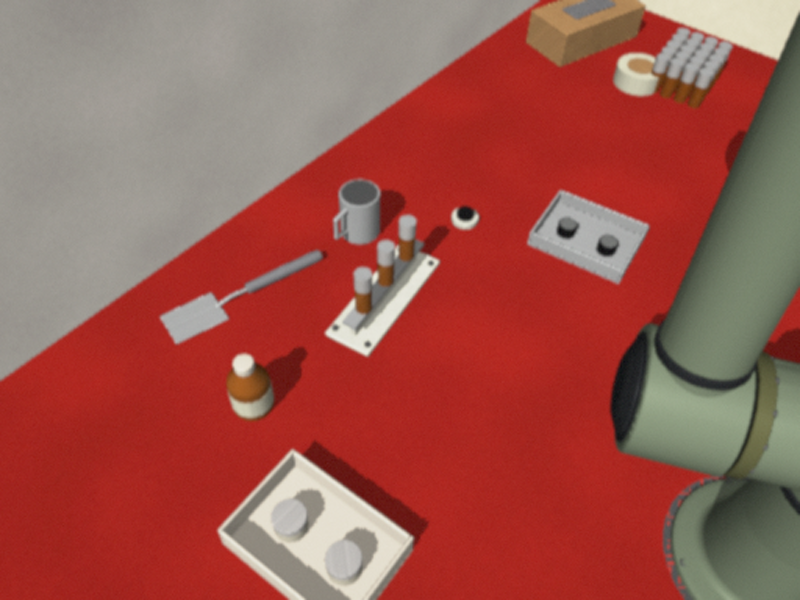

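All items are placed: three vials on the rail, the jars upright on the crate floor at (289,520) and (344,561), and the caps in the tray at (567,228) and (607,245). Now I press the button.

Run:
```python
from act import *
x,y=647.9,-249
over(x,y,RY,150); bot.grip(0.0); pose(x,y,15,RY,max_speed=120,threshold=6); bot.dwell(.3)
h=pose(x,y,-30,RY,max_speed=15,threshold=2); s=bot.get_state(); print(h,s["tcp_pos"],s["contact_force"])
h=pose(x,y,s["tcp_pos"][2]-12,RY,max_speed=10,threshold=14); s=bot.get_state(); print(h,s["tcp_pos"],s["contact_force"])
bot.dwell(.5); print(bot.get_state()["tcp_pos"],bot.get_state()["contact_force"])
lift(150); over(250,-380,.4); bot.dwell(.5)
for n in("side","top"):
    im=imaging.capture(n); ref=cv2.imread("f5_%s.png"%n); cv2.imwrite(f"end_{n}.png",im)
s=cv2.imread("end_side.png"); cv2.imwrite("pics/s7.png",cv2.resize(s[110:230,190:390],None,fx=4,fy=4,interpolation=cv2.INTER_CUBIC)); print(bot.get_state()["t"])
```

```text
True [ 647.8 -249.   -12.7] [ 0.  -0.1  2.3]
True [ 647.9 -249.   -16.3] [-0.5 -0.1  3.9]
[ 647.9 -249.   -16.4] [-0.2 -0.1  6.6]
131.6667
```

View pics/s7.png

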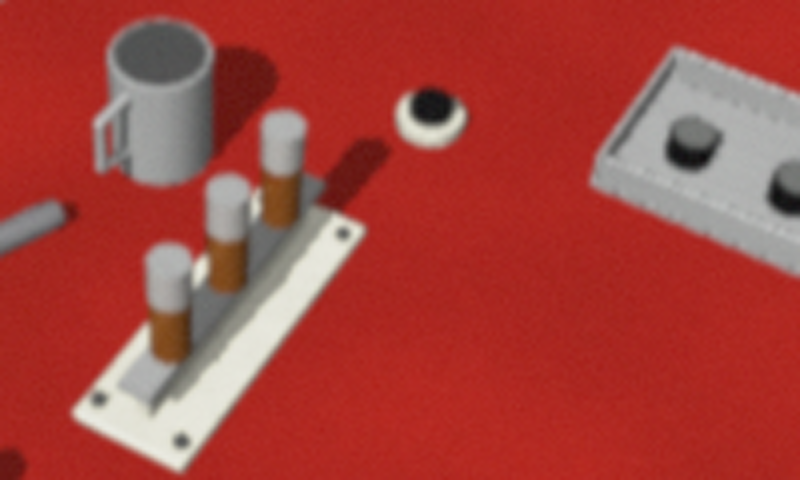

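Force reached the stop threshold but settled at 6.6 N, so I'll press once more, firmer, to be sure it went fully down.

Run:
```python
from act import *
x,y=647.9,-249
over(x,y,RY,150); pose(x,y,-5,RY,max_speed=100,threshold=6); bot.dwell(.3)
h=pose(x,y,-18.5,RY,max_speed=10,threshold=28); bot.dwell(.5); s=bot.get_state(); print(h,s["tcp_pos"],s["contact_force"])
lift(150); over(250,-380,.4); bot.dwell(1)
s=imaging.capture("side"); d=cv2.absdiff(s,cv2.imread("end_side.png"))[100:380,130:420].max(2); print("changed px",(d>45).sum(),bot.get_state()["t"])
bot.sign_off()
```

```text
False [ 648.  -249.1  -16.5] [-4.6  2.2 13.9]
changed px 0 144.0417
the job is handed in; nothing more can be done
```

The job is handed in at 144 s: all three vials are on the rail, both jars in the crate and both caps in the tray. I pressed the button twice, the second time firmer because I wasn't sure the first had gone fully down, then let it go; I did not touch the bottle or beaker.

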